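Hook the trapped tension bar out of the loom bed

ROBOT

A 7-joint arm with a two-finger parallel gripper is mounted at the origin on the work surface. World frame = base frame: x ahead of the robot, y to its left, z up, the work surface at z = 0. Lengths are in m, angles in rad, forces in N, time in s.
With the tool pointing down it reaches from about 0.425 to 0.875 m from the base axis. Payload 8.4 kg.
Tool frame: the origin (TCP) lies midway between the tips of the shut fingers; the grasp point (between the pads) lies 19 mm behind it; z points along the fingers, y is the line along which they close (so a half turn about z gives the same grasp; the last joint's range is limited). The gripper opens to 87 mm and grips with 3 to 60 N. Pads are 19 mm wide; open, the fingers measure 117 mm over their backs; the gripper's body (75 mm by 190 mm) begins 51 mm behind the grasp point.
Start: joints at [1.206, 0.333, 0.04, 1.465, -0.013, 1.343, -0.059], TCP at [0.171, -0.627, 0.223] pointing down, gripper open.
Joint ranges: [-2.58, 2.58], [-0.38, 2.09], [-1.3, 1.39], [0.25, 2.4], [-1.5, 4.64], [0.08, 2.09], [-2.65, 2.65]. Speed limits (rad/s): [2.22, 2.22, 2.79, 2.79, 3.14, 3.14, 3.14].

INTERFACE

Orientations are given as a rotation vector (axis times angle).
In Python, from station import ctrl gives the robot as it stands. Calls block until the motion is done:
- ctrl.move_ptp(position, orientation): joint-space move of the TCP to a pose.
- ctrl.movel(position, frame=None, rate=0.15, force_limit=None): straight line of the TCP; frame=None keeps the orientation; rate is the mean speed in m/s. With force_limit (N) it stops when the force on the tool has changed by that much, and returns True; else False.
- ctrl.set_joints(angles): joint-space move.
- ctrl.move_gripper(opening, newtons=None): opening from 0.0 (shut) to 1.0 (fully open); newtons is the grip in N (None keeps the last); returns when the fingers have stopped.
- ctrl.pause(seconds).
- ctrl.inverse_kinematics(position, orientation): joint angles nearest the present ones, or None.
- ctrl.get_obs(): the state.
- ctrl.snapshot(name): name is "scene" or "top"; returns the picture (420x560x3 uint8, red, green, blue); there is no depth.
- ctrl.calibration(name): a dict with "K" (3x3 intrinsics, pixels), "R" (3x3) and "t" (3): a world point X has camera coordinates R X + t. Camera axes: x right, y down, z forward; pixel columns grow to the right and rows downward; lengths in m; the calibration is good to about 2 mm. A picture is of the moment at which its call begins. calibration takes no time and is no camera call.
A pose or a line that the arm cannot do raises ctrl.IKError and nothing moves.
- ctrl.job_done(): hands the job in; it is judged then, once.
The state is a dict: "t": time; "q": joint angles; "qvel": joint speeds; "tau": joint torques, N m; "position": TCP position; "orientation": TCP orientation; "force": force on the tool from outside, world axes, zero at the start; "moment": the same for the moment, N m; "finger_gap": opening from 0.0 (shut) to 1.0 (fully open); "finger_force": force on a finger pad.
Only numpy, scipy, OpenCV 4.12 (cv2) and the standard library are available. Lean on these libraries where they do the work, as an engineer would, in place of code of your own. Each camera call takes 0.05 s, during which the arm holds its last target. There are 200 camera calls.

TASK

The loom's dark tension bar has slid down into the covered slot of the wooden loom bed. Take the hooked pick from its cradle, catch the bar's eye with the hook and drag the bar out until it lies entirely clear of the covered part (do not touch the bar with the fingers before that); then set the pick back in its cradle as you found it and lay the bar gently, flat, in the empty wide bay of the sorting tray. Leave the spool, the bead jar and the rotary tool where they are.

Things in the scene. Friction and masses are not known exactly. Their poses are not given: they have to be found in the camera images.
- bed: Loom bed, pale wood, fixed, 80 mm wide (x), 360 mm long (y, across the robot's front). Origin: centre of its underside. Floor at z = 12 mm. From y = -170 to +20 mm it is a channel 40 mm wide inside, covered by two lips (underside z = 30 mm, top z = 39 mm) with an open gap 18 mm wide between them along x = 0; a wall closes the end at y = -170.
- slot_mouth (a point): Centre of the slot's mouth, on the bed's floor at the bed's y = +20 mm, where the cover ends; axes as the bed's. From here towards +y the floor runs on 160 mm as an open flat apron, 80 mm wide, without walls; the bar slides out that way.
- bar_mid (a point): Tension bar, dark wood, 34 mm wide (x), 120 mm long (y), 14 mm thick, about 0.07 kg. This point is its centre (7 mm above its underside). It lies on the bed's floor in the covered slot and cannot be lifted out there.
- bar_eye (a point): Centre of the bar's eye, a round hole 22 mm wide right through the bar, 42 mm from the bar's centre towards +y (the end nearer the mouth). Seen from above through the gap.
- pick_grip (a point): Hooked pick, about 0.08 kg: wooden handle 124 mm long (y), 20 mm wide (x), 22 mm high (z), then a level round steel shank 7 mm thick along +y, bent square down at its end into a leg. This point is in the middle of the handle's section, near the centre of mass, 12 mm from the handle's middle towards the hook. In the cradle its axes are the cradle's.
- hook_tip (a point): Lower end of the pick's leg (7 mm thick, round): 138 mm towards +y from pick_grip and 62 mm below it.
- cradle_seat (a point): Cradle, pale wood, fixed: base 70 x 130 mm, 10 mm thick, with two notched uprights 16 mm thick at y = -50 and +50 mm that carry the pick's handle, hook towards +y; between them the handle is free from above over 84 mm. Notches 30 mm wide, 11 mm deep, cheeks' tops 82 mm above the table. This point, 82 mm above the table: where the handle's middle rests.
- tray_bay (a point): Sorting tray, pale wood, fixed, 145 x 180 mm, walls 23 mm high above the table. This point is the centre of the floor (5 mm above the table) of its empty bay, 95 mm wide (x) and 170 mm long (y) inside, on the tray's -x side; the narrow bay beside it (+x) holds rods.
- spool_mid (a point): Wooden thread spool, 42 mm wide, 68 mm tall, upright; its centre. To be left alone.
- jar_mid (a point): Amber glass bead jar, 64 mm wide, 70 mm tall; its centre. To be left alone.
- rotary_mid (a point): Grey rotary hand tool lying flat, about 180 mm long (x), 46 mm wide, 42 mm high; its centre. To be left alone.
- bar: The tension bar itself; origin at the centre of its underside.
- pick: The hooked pick itself; origin in the middle of its handle.
Things that resemble listed ones, but are neither listed nor needed, are in the scene too. Leave any red look-alike of the part that bears cradle_seat alone. What is shaped like the bar but yellow is not meant.

How it is judged:
By the outcome, as a careful person would: the job done as asked, in the order asked, and still so for the second after the job is handed in, with the robot touching nothing.
It also fails if it takes over 72 s, if anything falls off the work surface, if the arm or the gripper's body presses on something with over 40 N, if the wrist force passes 120 N, or if a joint passes its speed limit or range.

## Working session

There is one attempt and no reset: what is moved stays moved. The work goes in short steps, each a Python script; the robot and the scene stay as the last script left them, time stands still between calls to the robot, and variables do not carry over. Pictures are saved under pics/ and viewed, at most 10 in all, crops included, and the job is handed in when it is done.

```bash
mkdir -p pics; ls; python3 - <<'E'
from station import ctrl
import cv2,numpy as np
for n in("scene","top"):
    im=ctrl.snapshot(n); cv2.imwrite(f"pics/{n}0.png",im[:,:,::-1]); c=ctrl.calibration(n)
    print(n,np.round(c["K"],1).tolist(),np.round(c["R"],4).tolist(),np.round(c["t"],4).tolist(), -np.array(c["R"]).T@c["t"])
o=ctrl.get_obs();print(o["t"],o["position"],o["orientation"],o["finger_gap"])
E
```

```text
pics
scene [[395.1, 0.0, 277.7], [0.0, 395.1, 207.3], [0.0, 0.0, 1.0]] [[-0.8168, 0.5769, -0.0031], [0.316, 0.4429, -0.839], [-0.4826, -0.6863, -0.5441]] [0.4257, -0.088, 1.3764] [1.0398212  0.73803568 0.67634159]
top [[434.6, 0.0, 279.4], [0.0, 434.6, 215.1], [0.0, 0.0, 1.0]] [[0.0107, -0.9999, -0.0038], [-0.9961, -0.0103, -0.0874], [0.0873, 0.0047, -0.9962]] [-0.0163, 0.502, 1.4047] [ 0.37756612 -0.0178181   1.44317502]
0.1 [ 0.17061334 -0.62678477  0.22175274] [-3.11250453e+00 -4.15991226e-01  4.37441802e-04] 1.0018168836353418
```

View pics/top0.png

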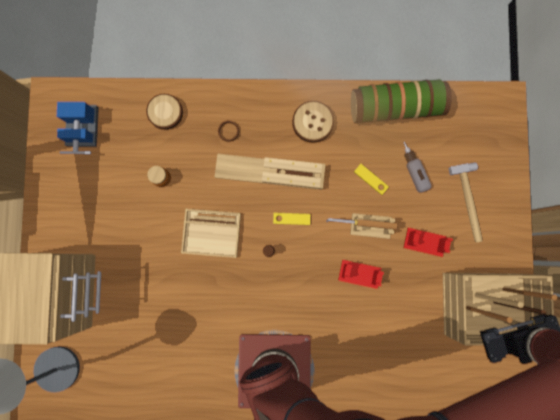

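View pics/scene0.png

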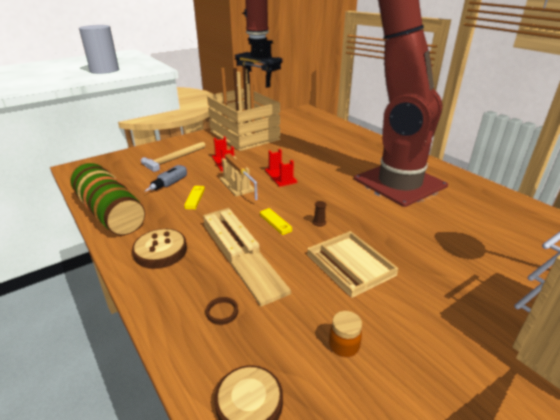

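The top view shows the bed at (270,172) with its apron to the left, the pick in its cradle at (375,225) with the hook to the left, the tray at (212,233), the spool at (269,251) and the jar at (158,176). I'll enlarge these to measure corners.

```bash
python3 - <<'E'
import cv2,numpy as np
im=cv2.imread("pics/top0.png")
def crop(u0,v0,u1,v1,s):
    c=cv2.resize(im[v0:v1,u0:u1],None,fx=s,fy=s,interpolation=cv2.INTER_CUBIC)
    for u in range((u0+9)//10*10,u1,10):
        cv2.line(c,(int((u-u0+.5)*s),0),(int((u-u0+.5)*s),6 if u%20 else 12),(255,0,255),1)
        if u%20==0: cv2.putText(c,str(u),(int((u-u0+.5)*s)-10,24),0,.4,(255,255,255),1)
    for v in range((v0+9)//10*10,v1,10):
        cv2.line(c,(0,int((v-v0+.5)*s)),(8,int((v-v0+.5)*s)),(255,0,255),1); cv2.putText(c,str(v),(10,int((v-v0+.5)*s)+4),0,.4,(255,255,255),1)
    return c
a=crop(208,146,338,196,6)[:, :780]; b=crop(322,206,402,246,5); c=crop(176,204,252,262,5)[:, :380]
h=290; out=np.zeros((300+h,782,3),np.uint8); out[:300,:780]=a; out[300:500,:400]=b; out[300:590,400:780]=c
cv2.imwrite("pics/crop0.png",out)
E
```

```text
(no output)
```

View pics/crop0.png

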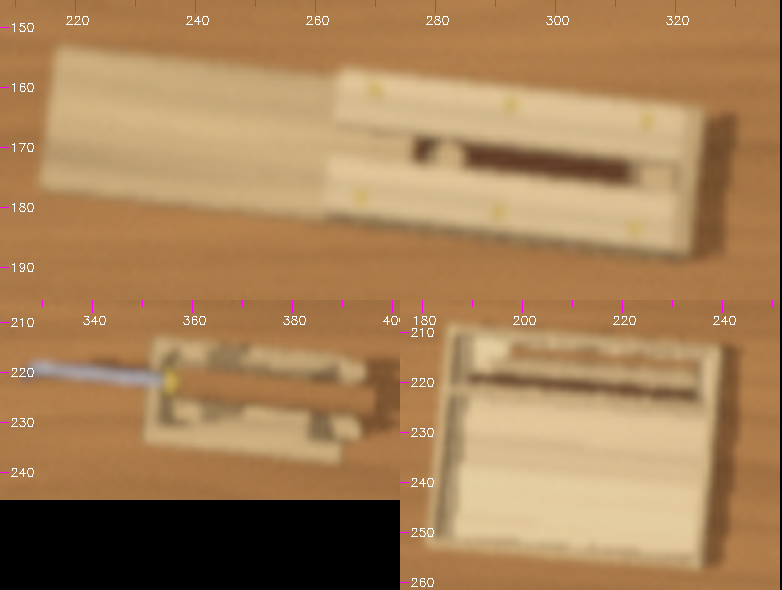

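```bash
cat >h.py <<'E'
import numpy as np, cv2
from scipy.spatial.transform import Rotation as Ro
from station import ctrl
def pt(uv,z,cam="top"):
    c=ctrl.calibration(cam);R=np.array(c["R"]);o=-R.T@np.array(c["t"])
    d=R.T@np.linalg.inv(c["K"])@[uv[0],uv[1],1.]
    return o+d*(z-o[2])/d[2]
def proj(X,cam):
    c=ctrl.calibration(cam);p=np.array(c["K"])@(np.array(c["R"])@X+c["t"]);return p[:2]/p[2]
def ori(yaw):  # tool down, tool y along +x axis of a thing turned by yaw
    y=np.array([np.cos(yaw),np.sin(yaw),0]);z=np.array([0,0,-1.]);return Ro.from_matrix(np.c_[np.cross(y,z),y,z]).as_rotvec()
def off(p,yaw,x,y):
    c,s=np.cos(yaw),np.sin(yaw);return np.array([p[0]+c*x-s*y,p[1]+s*x+c*y])
E
python3 - <<'E'
from h import *
def yaw(a,b): d=b[:2]-a[:2]; return np.degrees(np.arctan2(-d[0],d[1]))  # a->b is +y
P=lambda l,z:[pt(p,z) for p in l]
A=P([(217.5,153),(214.2,176.8)],.012); C=P([(264.2,156.5),(262,179.8),(324.7,163),(322.5,187.2)],.039)
print("apron end",A,"w",np.linalg.norm(A[0]-A[1])); print("cover",C)
print("yaws",yaw(C[2],C[0]),yaw(C[3],C[1]),yaw((C[2]+C[3])/2,(A[0]+A[1])/2))
B=P([(276.5,170.5),(312.8,174.2),(282.5,171.3)],.026);print("bar f,r,eye",B,yaw(B[1],B[0]))
im=ctrl.snapshot("top").astype(int)
# shank: bluish-grey pixels
m=np.zeros(im.shape[:2],bool);m[212:228,320:358]=True
m&=(im[...,2]>im[...,0]-5); v,u=np.nonzero(m); w=(im[...,2]-im[...,0]+5)[m]
l=np.polyfit(u,v,1,w=w);print("shank px",u.min(),u.max(),len(u),l)
H=P([(u.min(),np.polyval(l,u.min())),(354,np.polyval(l,354)),(355.5,222),(396.5,225.5)],.082); H[3]=pt((396.5,225.5),.093)
print("pick",H,yaw(H[1],H[0]),yaw(H[3],H[2]))
base=P([(350,234),(389.5,238.5),(352,213.5)],.010);print("cradle base",base,yaw(base[1],base[0]))
T=P([(185.5,208),(239.5,213),(235,257),(181,252.5)],.023);print("tray",T,yaw(T[1],T[0]),yaw(T[2],T[3]),np.linalg.norm(T[0]-T[1]),np.linalg.norm(T[1]-T[2]))
E
```

```text
apron end [array([0.70960289, 0.19870006, 0.012     ]), array([0.62886445, 0.20783958, 0.012     ])] w 0.08125408355068499
cover [array([0.69316172, 0.04097748, 0.039     ]), array([0.61577193, 0.04710309, 0.039     ]), array([ 0.67347494, -0.15755429,  0.039     ]), array([ 0.59335876, -0.15051109,  0.039     ])]
yaws -5.663044702440549 -6.470768968004285 -5.724337270034206
bar f,r,eye [array([6.49511345e-01, 2.45758543e-04, 2.60000000e-02]), array([ 0.63833624, -0.11966126,  0.026     ]), array([ 0.64703236, -0.01959774,  0.026     ])] -5.324478941945229Traceback (most recent call last):
  File "<stdin>", line 12, in <module>
    raise TypeError("expected non-empty vector for x")
TypeError: expected non-empty vector for x
```

```bash
python3 - <<'E'
from h import *
def yaw(a,b): d=b[:2]-a[:2]; return round(np.degrees(np.arctan2(-d[0],d[1])),2)
P=lambda l,z:[pt(p,z).round(4) for p in l]
im=cv2.imread("pics/top0.png")[:,:,::-1].astype(int)
d=im[...,2]-im[...,0]; sub=d[212:228,320:354]; print(np.c_[320:354,sub.argmax(0)+212,sub.max(0)].T.tolist())
bg=np.median(sub); w=np.clip(sub-bg-25,0,None); us=np.arange(320,354); ok=w.sum(0)>40
vc=(w*np.arange(212,228)[:,None]).sum(0)[ok]/w.sum(0)[ok]; us=us[ok]; l=np.polyfit(us,vc,1); print(us.min(),us.max(),l)
H=P([(us.min(),np.polyval(l,us.min())),(355,np.polyval(l,355))],.082)
print("pick",H,yaw(H[1],H[0]))
E_=P([(355.5,222),(396.5,225.5)],.093);print("handle ends",E_,yaw(E_[1],E_[0]))
base=P([(350,234),(389.5,238.5),(352,213.5)],.010);print("cradle base",base,yaw(base[1],base[0]))
T=P([(185.5,208),(239.5,213),(235,257),(181,252.5)],.023);print("tray",T,yaw(T[1],T[0]),yaw(T[2],T[3]),np.linalg.norm(T[0]-T[1]),np.linalg.norm(T[1]-T[2]))
E
```

```text
[[320, 321, 322, 323, 324, 325, 326, 327, 328, 329, 330, 331, 332, 333, 334, 335, 336, 337, 338, 339, 340, 341, 342, 343, 344, 345, 346, 347, 348, 349, 350, 351, 352, 353], [212, 212, 212, 212, 221, 220, 220, 220, 220, 219, 219, 219, 220, 220, 220, 220, 220, 220, 220, 220, 220, 220, 220, 220, 220, 221, 221, 221, 221, 221, 221, 221, 221, 221], [-96, -95, -94, -95, -96, -87, -54, -25, -16, -10, -9, -10, -12, -12, -12, -12, -12, -8, -6, -6, -8, -12, -12, -11, -12, -11, -8, -6, -6, -6, -5, -8, -10, -15]]
327 353 [7.42861603e-02 1.94949627e+02]
pick [array([ 0.4853, -0.1608,  0.082 ]), array([ 0.4797, -0.2486,  0.082 ])] -3.65
handle ends [array([ 0.4768, -0.2483,  0.093 ]), array([ 0.4672, -0.3756,  0.093 ])] -4.31
cradle base [array([ 0.443 , -0.2442,  0.01  ]), array([ 0.4296, -0.374 ,  0.01  ]), array([ 0.5109, -0.251 ,  0.01  ])] -5.89
tray [array([0.5222, 0.298 , 0.023 ]), array([0.5076, 0.1201, 0.023 ]), array([0.3637, 0.1321, 0.023 ]), array([0.3764, 0.3084, 0.023 ])] -4.69 -4.12 0.17849809522793234 0.1443994806084842
```

```bash
cat >>h.py <<'E'
PY=np.radians(-4.7); PG=np.array([0.4728,-0.300])   # pick yaw, grip xy in cradle
BY=np.radians(-5.75); BC=np.array([0.6513,0.0246])  # bed yaw, centre
EYE=-0.043
def st(s=""):
    o=ctrl.get_obs();print(s,round(o["t"],2),o["position"].round(4) if hasattr(o["position"],"round") else o["position"],"gap",round(o["finger_gap"],3),"ff",np.round(o["finger_force"],1),"F",np.round(o["force"],2),"q7",round(o["q"][6],2))
def snap(n):
    for c in("top","scene"): cv2.imwrite(f"pics/{n}_{c}.png",ctrl.snapshot(c)[:,:,::-1])
E
python3 - <<'E'
from h import *
ctrl.move_ptp([*PG,0.16],ori(PY));st()
ctrl.move_gripper(0.5)
print(ctrl.movel([*PG,0.063],rate=0.12,force_limit=8));st()
ctrl.move_gripper(0.0,35);st("grip")
ctrl.movel([*PG,0.108],rate=0.1);st("up")
h=off(BC,BY,0,EYE-.138)
ctrl.movel([*h,0.108],ori(BY),rate=0.2);st("over")
snap("a")
a=cv2.imread("pics/a_top.png")[130:250,200:400];b=cv2.imread("pics/a_scene.png")[150:310,180:400]
b=cv2.resize(b,None,fx=3.4,fy=3.4);cv2.imwrite("pics/a.png",np.vstack([cv2.resize(a,None,fx=2,fy=2)[:, :400].copy() if 0 else cv2.resize(a,(400,240)),cv2.resize(b,(400,291))]))
E
```

```text
1.8 [ 0.472  -0.3019  0.1601] gap 1.003 ff 0.0 F [-0.18 -0.54 -0.25] q7 0.33
False
 3.74 [ 0.4733 -0.3003  0.0638] gap 0.497 ff 0.0 F [ 0.43 -0.14  0.53] q7 0.29
grip 4.29 [ 0.4729 -0.3001  0.0633] gap 0.226 ff 35.0 F [-0.98  0.83  1.54] q7 0.29
up 4.89 [ 0.4726 -0.3     0.1077] gap 0.227 ff 35.0 F [ 0.41 -0.48 -1.15] q7 0.31
over 6.12 [ 0.6323 -0.1569  0.1078] gap 0.226 ff 35.0 F [ 0.33  0.75 -0.54] q7 -0.08
```

View pics/a.png

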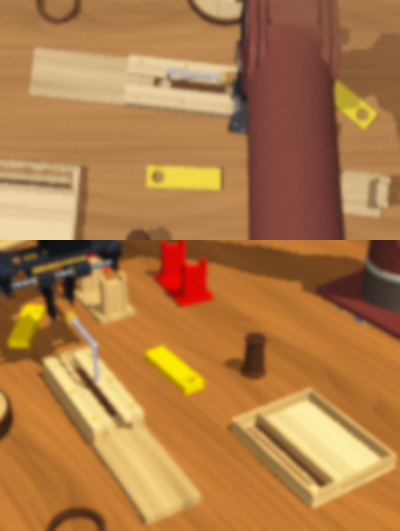

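The pick is held; in the top panel the shank (150-225, 72) runs along the gap, with its hook just above the bar's eye. I'll check the hook position numerically with two views.

```bash
python3 - <<'E'
from h import *
im=cv2.imread("pics/a_top.png").astype(int)[...,::-1]
d=(im[...,2]-im[...,0])[150:190,270:312]; m=(d>-5).astype(np.uint8)
n,lab,s,_=cv2.connectedComponentsWithStats(m); k=1+s[1:,4].argmax(); v,u=np.nonzero(lab==k); l=np.polyfit(u,v,1)
u0=u.min(); print("shank",s[k].tolist(),"end px",u0+270,np.polyval(l,u0)+150)
a=pt((u0+270-.5,np.polyval(l,u0)+150),.127);b=pt((u.max()+270,np.polyval(l,u.max())+150),.127);print(a,b,"yaw",np.degrees(np.arctan2(-(a-b)[0],(a-b)[1])))
e=off(BC,BY,0,EYE);print("eye",e,"predicted top px of shank end",proj([*off(BC,BY,0,EYE+.0035),.127],"top"))
print("scene: pred tip",proj([*e,.065],"scene"),"eye",proj([*e,.026],"scene"))
c=cv2.imread("pics/a_scene.png")[180:260,190:270];c=cv2.resize(c,None,fx=7,fy=7,interpolation=cv2.INTER_CUBIC)
for X in([*e,.065],[*e,.026]):
    p=proj(X,"scene"); cv2.circle(c,(int((p[0]-190+.5)*7),int((p[1]-180+.5)*7)),4,(255,0,255),1)
cv2.imwrite("pics/b.png",c)
E
```

```text
Traceback (most recent call last):
ValueError: attempt to get argmax of an empty sequence
```

```bash
python3 - <<'E'
from h import *
im=cv2.imread("pics/a_top.png").astype(int)[...,::-1]
d=(im[...,2]-im[...,0])[150:190,270:312]; print(d.max(), np.percentile(d,[50,80,90,95])); m=(d>-20).astype(np.uint8)
n,lab,s,_=cv2.connectedComponentsWithStats(m); k=1+s[1:,4].argmax(); v,u=np.nonzero(lab==k); l=np.polyfit(u,v,1)
u0=u.min(); print("shank",s[k].tolist(),"end px",u0+270,np.polyval(l,u0)+150)
a=pt((u0+270-.5,np.polyval(l,u0)+150),.127);b=pt((u.max()+270,np.polyval(l,u.max())+150),.127);print(a,b,"yaw",np.degrees(np.arctan2(-(a-b)[0],(a-b)[1])))
e=off(BC,BY,0,EYE);print("eye",e,"predicted top px of shank end",proj([*off(BC,BY,0,EYE+.0035),.127],"top"))
print("scene: pred tip",proj([*e,.065],"scene"),"eye",proj([*e,.026],"scene"))
c=cv2.imread("pics/a_scene.png")[180:260,190:270];c=cv2.resize(c,None,fx=7,fy=7,interpolation=cv2.INTER_CUBIC)
for X in([*e,.065],[*e,.026]):
    p=proj(X,"scene"); cv2.circle(c,(int((p[0]-190+.5)*7),int((p[1]-180+.5)*7)),4,(255,0,255),1)
cv2.imwrite("pics/b.png",c)
E
```

```text
-9 [-72.  -68.  -61.  -46.9]
shank [14, 15, 25, 4, 31] end px 284 165.37135748482677
[ 0.64629486 -0.02235586  0.127     ] [ 0.63813702 -0.09760741  0.127     ] yaw -6.187134083267677
eye [ 0.64699191 -0.01818365] predicted top px of shank end [281.01078868 165.01060293]
scene: pred tip [234.66423797 227.78826246] eye [235.56940549 239.5494642 ]
```

View pics/b.png

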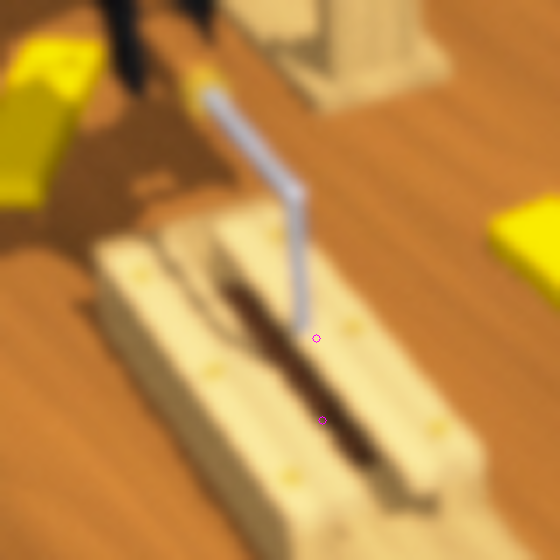

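```bash
python3 - <<'E'
from h import *
h=off(BC,BY,0,EYE-.138+.0055)
ctrl.movel([*h,0.100],rate=0.08);st()
print(ctrl.movel([*h,0.0590],rate=0.05,force_limit=4));st("down");snap("c")
h=off(BC,BY,0,EYE-.138+.0055+.04)
print(ctrl.movel([*h,0.0590],rate=0.06,force_limit=12));st("pull")
snap("d")
r=[cv2.resize(cv2.imread(f"pics/{n}_top.png")[140:200,205:335],(780,360))[:280] for n in "cd"]
cv2.imwrite("pics/d.png",np.vstack(r))
E
```

```text
6.5 [ 0.6332 -0.1496  0.0993] gap 0.226 ff 35.0 F [-0.93 -0.12 -0.81] q7 -0.09
False
down 7.47 [ 0.634  -0.15    0.0594] gap 0.228 ff 35.0 F [ 0.18  0.32 -0.09] q7 -0.1
False
pull 8.38 [ 0.6377 -0.1105  0.059 ] gap 0.229 ff 35.0 F [-0.65 -0.56 -1.52] q7 -0.17
```

View pics/d.png

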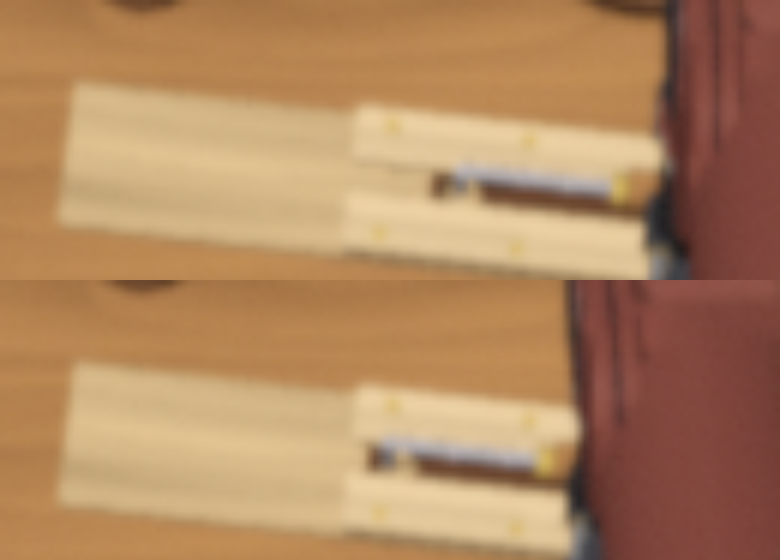

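The bar's front edge moved from (433,185) to (368,178 in the lower panel): it follows the hook. I'll drag it the rest of the way out.

```bash
python3 - <<'E'
from h import *
h=off(BC,BY,0,EYE-.138+.0055+.04+.141)
print(ctrl.movel([*h,0.0590],rate=0.08,force_limit=12));st("pull")
h=off(BC,BY,0,EYE-.138+.0055+.04+.141-.005)
ctrl.movel([*h,0.0590],rate=0.04)
ctrl.movel([*h,0.108],rate=0.08,force_limit=6);st("up")
snap("e")
im=cv2.imread("pics/e_top.png");c=cv2.resize(im[140:200,205:335],(780,360));s=cv2.resize(cv2.imread("pics/e_scene.png")[195:315,190:350],None,fx=2,fy=2)
o=np.zeros((600,780,3),np.uint8);o[:360]=c;o[360:600,:320]=s;cv2.imwrite("pics/e.png",o)
E
```

```text
False
pull 10.4 [0.6519 0.0296 0.059 ] gap 0.227 ff 35.0 F [-0.05  0.09 -0.99] q7 -0.4
up 11.44 [0.6511 0.025  0.1077] gap 0.227 ff 35.0 F [ 0.17  0.3  -1.29] q7 -0.37
```

View pics/e.png

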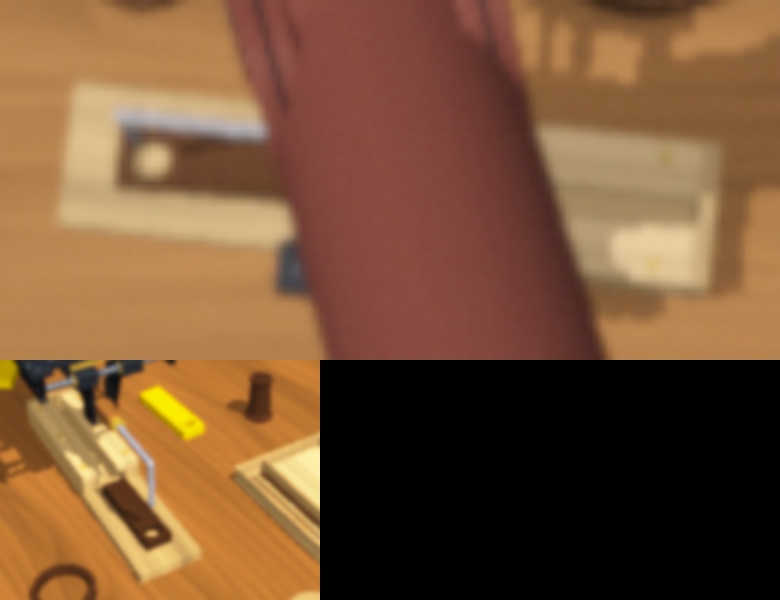

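The bar lies clear on the apron (eye at (152,158) in the crop) and the hook is out of it. Next, the pick goes back.

```bash
python3 - <<'E'
from h import *
ctrl.movel([*PG,0.108],ori(PY),rate=0.2);ctrl.pause(.3);st()
print(ctrl.movel([*PG,0.0635],rate=0.06,force_limit=5));st("down")
ctrl.move_gripper(0.5);st("open")
ctrl.movel([*PG,0.19],rate=0.12);st()
h=off(BC,BY,0,-.1)
ctrl.movel([*h,0.2],ori(BY),rate=0.2)
snap("f")
im=cv2.imread("pics/f_top.png");c=cv2.resize(im[140:200,205:335],(780,360))[:300];s=cv2.resize(im[206:246,322:402],None,fx=4.8,fy=4.8);t=cv2.resize(cv2.imread("pics/f_scene.png")[145:215,180:290],None,fx=3.5,fy=3.5)
o=np.zeros((600,780,3),np.uint8);o[:300]=c;o[300:300+s.shape[0],:s.shape[1]]=s;o[300:300+t.shape[0],390:390+t.shape[1]]=t;cv2.imwrite("pics/f.png",o)
# compare pick against before
d=lambda p:(lambda i:(i[...,0]-i[...,2])[212:228,320:358])(cv2.imread(p).astype(int))
for p in("pics/top0.png","pics/f_top.png"):
    w=np.clip(d(p)+60,0,None);us=np.arange(320,354);w=w[:,:34];cs=(w*np.arange(212,228)[:,None]).sum(0)/(w.sum(0)+1e-6)
    print(p,w.max(0)[4:9].tolist(),np.round(cs[[9,16,24,32]],2))
# bar
g=im.astype(int).sum(2);m=np.zeros(g.shape,np.uint8);m[150:195,205:268]=(g[150:195,205:268]<300)
n,lab,S,C=cv2.connectedComponentsWithStats(m);k=1+S[1:,4].argmax();print(S[k],C[k])
r=cv2.minAreaRect(np.argwhere(lab==k)[:,::-1].astype(np.float32));B=[pt(p,.026)for p in cv2.boxPoints(r)];print(r,np.round(B,4).tolist(),np.mean(B,0))
E
```

```text
13.85 [ 0.473  -0.2998  0.108 ] gap 0.23 ff 35.0 F [-0.53 -0.86 -1.23] q7 0.32
True
down 14.57 [ 0.472  -0.2996  0.0632] gap 0.225 ff 35.0 F [-0.74  0.02  5.1 ] q7 0.3
open 15.3 [ 0.4714 -0.2993  0.0627] gap 0.495 ff 0.0 F [-0.53  0.1  -0.27] q7 0.3
 16.51 [ 0.4724 -0.2998  0.1891] gap 0.503 ff 0.0 F [ 0.12 -0.03 -0.34] q7 0.34
pics/top0.png [0, 0, 6, 35, 44] [219.33 219.83 220.42 221.31]
pics/f_top.png [0, 0, 0, 0, 0] [  0.   215.14 222.55 221.79]
[225 162  36  12 289] [244.07612457 167.58823529]
((242.5034637451172, 167.4586181640625), (35.29433059692383, 9.135003089904785), 4.763641834259033) [[0.6477, 0.1719, 0.026], [0.6782, 0.1701, 0.026], [0.6695, 0.0535, 0.026], [0.639, 0.0556, 0.026]] [0.6585951  0.11277839 0.026     ]
```

View pics/f.png

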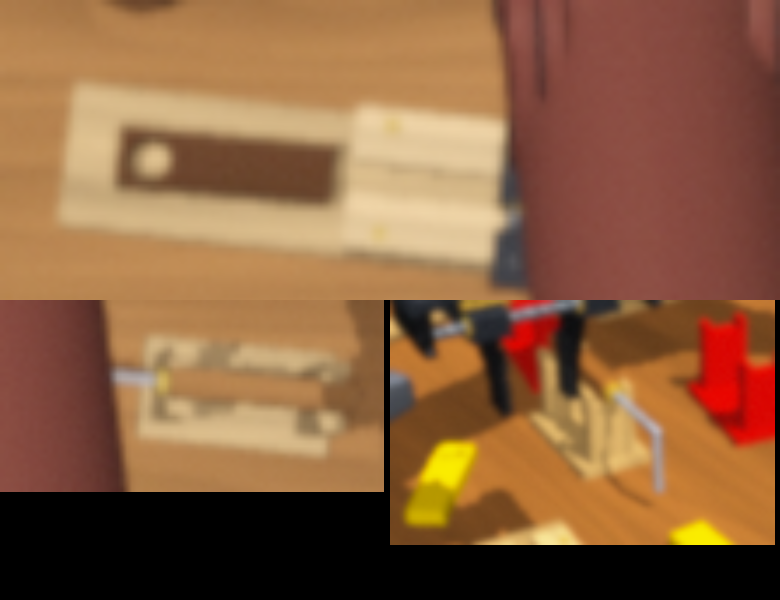

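The pick is back in the cradle notches and the bar lies flat on the apron, centred around (229,166) in the crop (0.6586, 0.112 m). Now I'll grasp the bar.

```bash
python3 - <<'E'
from h import *
y=np.radians(-5.2);b=np.array([.6590,.1115])
ctrl.movel([*b,0.12],ori(y),rate=0.2)
ctrl.move_gripper(0.65)
ctrl.movel([*b,0.03],rate=0.12);ctrl.pause(.2);st()
print(ctrl.movel([*b,0.0145],rate=0.03,force_limit=5));st("down")
ctrl.move_gripper(0.0,25);st("grip")
p=ctrl.get_obs()["position"]
ctrl.movel([*p[:2],0.09],rate=0.08);st("up")
snap("g")
cv2.imwrite("pics/g.png",cv2.resize(cv2.imread("pics/g_scene.png")[150:310,180:400],None,fx=2.5,fy=2.5))
im=cv2.imread("pics/g_top.png").astype(int);a=cv2.imread("pics/top0.png").astype(int)
s=np.s_[206:246,322:402];print("cradle diff mean/max",abs(im-a)[s].mean(),abs(im-a)[s].max())
E
```

```text
21.01 [0.6595 0.1116 0.0309] gap 0.65 ff 0.0 F [-0.1  -0.48 -0.41] q7 -0.54
False
down 21.68 [0.659  0.1115 0.0144] gap 0.653 ff 0.0 F [-0.41 -0.18 -0.17] q7 -0.55
grip 22.21 [0.6591 0.1115 0.0147] gap 0.387 ff 25.0 F [-0.13  0.56  0.94] q7 -0.55
up 23.3 [0.6587 0.1114 0.0893] gap 0.389 ff 25.0 F [-0.09 -0.22 -1.14] q7 -0.52
cradle diff mean/max 17.143541666666668 59
```

View pics/g.png

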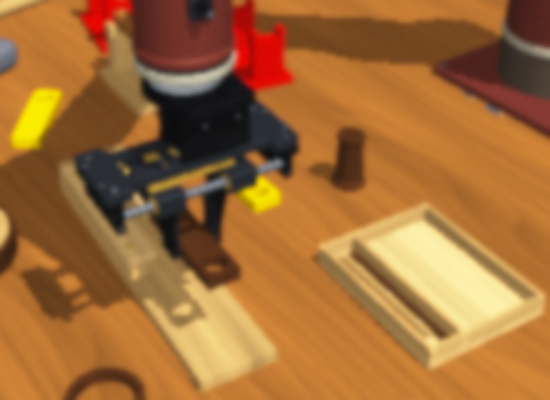

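The bar is held level in the grip (scene crop (205,255)). Now to the tray.

```bash
python3 - <<'E'
from h import *
y=np.radians(-4.5);t=np.array([.4224,.2163])
ctrl.movel([*t,0.09],ori(y),rate=0.15);st()
ctrl.movel([*t,0.02],rate=0.08);ctrl.pause(.3);st()
print(ctrl.movel([*t,0.0075],rate=0.02,force_limit=3));ctrl.pause(.2);st("down")
ctrl.move_gripper(0.52);st("open")
p=ctrl.get_obs()["position"]
ctrl.movel([*p[:2],0.12],rate=0.08)
ctrl.set_joints([1.206,0.333,0.04,1.465,-0.013,1.343,-0.059]);ctrl.pause(.3);st()
snap("z")
im=cv2.imread("pics/z_top.png");a=cv2.imread("pics/top0.png")
c=lambda i:np.hstack([cv2.resize(i[206:246,322:402],(400,200)),cv2.resize(i[204:262,176:252],(380,290))[:200]])
q=cv2.resize(im[204:262,176:252],(380,290));o=np.zeros((490,780,3),np.uint8);o[:200,:400]=c(a)[:,:400];o[200:400,:400]=c(im)[:,:400];o[:290,400:]=q
o[290:490,400:]=cv2.resize(cv2.imread("pics/z_scene.png")[140:280,200:420],(380,242))[:200];cv2.imwrite("pics/z.png",o)
d=abs(im.astype(int)-a).max(2)
for n,s in dict(cradle=np.s_[206:246,322:402],spool=np.s_[238:262,255:282],jar=np.s_[160:192,142:176],rotary=np.s_[140:195,400:435]).items(): print(n,d[s].mean(),d[s].max())
E
```

```text
25.27 [0.4229 0.216  0.09  ] gap 0.389 ff 25.0 F [ 0.89  0.35 -0.28] q7 -0.74
 26.6 [0.4226 0.2163 0.0203] gap 0.388 ff 25.0 F [ 0.31 -0.52 -0.55] q7 -0.82
True
down 27.41 [0.4221 0.2162 0.0075] gap 0.391 ff 25.0 F [-0.65 -0.56  4.93] q7 -0.84
open 27.96 [0.4216 0.2158 0.0071] gap 0.516 ff 0.0 F [-1.19 -0.15 -0.18] q7 -0.84
 32.92 [ 0.1707 -0.6275  0.2229] gap 0.52 ff 0.0 F [ 0.37 -0.12 -0.19] q7 -0.06
cradle 2.983125 46
spool 1.6774691358024691 8
jar 1.6525735294117647 11
rotary 1.5033766233766235 6
```

View pics/z.png

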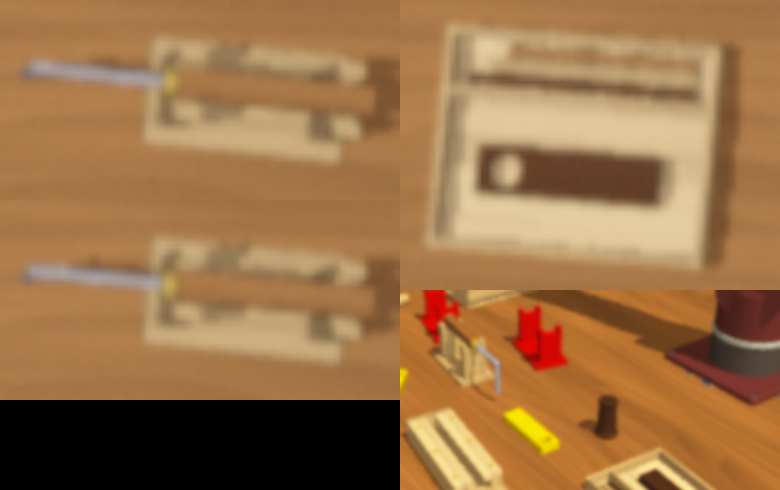

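The pick sits in its cradle as before (hook at about (25,270) compared with (25,70) at the start), the bar lies flat in the wide bay, and the spool, jar and rotary tool have not moved.

```bash
python3 -c "
from station import ctrl
print(ctrl.job_done())"
```

```text
the job is handed in; nothing more can be done
None
```

The job is done and handed in at about 33 s: the bar was hooked clear of the cover and now lies flat in the wide bay, the pick is back in its cradle, and the spool, jar and rotary tool are untouched.

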